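# Return the glaze test cups to the sample tray

### The job

Put the four glazed test cups back in the wooden sample tray, each standing upright in the cell whose tile has the cup's own glaze colour. Set them down rather than dropping them, and leave the bare-clay cup and the blue mug with the handle where they stand.

Things in the scene. Friction and masses are not known exactly. Their poses are not given: they have to be found in the camera images.
- cup_blue_mid (a point): Loose ceramic test cup glazed dark cobalt blue all over, with no handle: a straight, open-topped round cup 46 mm across and 60 mm high (wall 4 mm, 70 to 140 g), with a thin bare-clay line round its foot. It stands upright on the bench. The point is on its axis half-way up, 30 mm above its underside; z is up along its axis.
- cup_green_mid (a point): Loose ceramic test cup glazed dark green all over, with no handle: a straight, open-topped round cup 46 mm across and 60 mm high (wall 4 mm, 70 to 140 g), with a thin bare-clay line round its foot. It stands upright on the bench. The point is on its axis half-way up, 30 mm above its underside; z is up along its axis.
- cup_yellow_mid (a point): Loose ceramic test cup glazed honey yellow all over, with no handle: a straight, open-topped round cup 46 mm across and 60 mm high (wall 4 mm, 70 to 140 g), with a thin bare-clay line round its foot. It stands upright on the bench. The point is on its axis half-way up, 30 mm above its underside; z is up along its axis.
- cup_white_mid (a point): Loose ceramic test cup glazed white all over, with no handle: a straight, open-topped round cup 46 mm across and 60 mm high (wall 4 mm, 70 to 140 g), with a thin bare-clay line round its foot. It stands upright on the bench. The point is on its axis half-way up, 30 mm above its underside; z is up along its axis.
- tile_blue: Dark cobalt blue glaze tile, 70 mm square, 5 mm thick, fixed in one cell of the fixed wooden tray (which cell varies). Origin: centre of its underside, 6 mm above the bench; z up, x and y along the cell's walls. The cell, centred on it, is 74 mm square inside. Tray: 166 mm square, 2 x 2 cells 80 mm apart centre to centre, 6 mm walls, tops 24 mm (dividers 21 mm) above the bench.
- tile_green: Dark green glaze tile, 70 mm square, 5 mm thick, fixed in one cell of the fixed wooden tray (which cell varies). Origin: centre of its underside, 6 mm above the bench; z up, x and y along the cell's walls. The cell, centred on it, is 74 mm square inside. Tray: 166 mm square, 2 x 2 cells 80 mm apart centre to centre, 6 mm walls, tops 24 mm (dividers 21 mm) above the bench.
- tile_yellow: Honey yellow glaze tile, 70 mm square, 5 mm thick, fixed in one cell of the fixed wooden tray (which cell varies). Origin: centre of its underside, 6 mm above the bench; z up, x and y along the cell's walls. The cell, centred on it, is 74 mm square inside. Tray: 166 mm square, 2 x 2 cells 80 mm apart centre to centre, 6 mm walls, tops 24 mm (dividers 21 mm) above the bench.
- tile_white: White glaze tile, 70 mm square, 5 mm thick, fixed in one cell of the fixed wooden tray (which cell varies). Origin: centre of its underside, 6 mm above the bench; z up, x and y along the cell's walls. The cell, centred on it, is 74 mm square inside. Tray: 166 mm square, 2 x 2 cells 80 mm apart centre to centre, 6 mm walls, tops 24 mm (dividers 21 mm) above the bench.
- cup_bare_mid (a point): Look-alike: unglazed, dull red-brown bare-clay cup of the same size and shape as the test cups (46 mm across, 60 mm high), loose on the bench; it does not go in the tray. The point is on its axis half-way up, 30 mm above its underside.
- mug_mid (a point): Look-alike: dark cobalt blue drinking mug with a loop handle, 62 mm across and 68 mm high, loose on the bench; it does not go in the tray. The point is on its axis half-way up, 34 mm above its underside; the handle sticks out along its own +y to 67 mm from the axis.
Mind the look-alikes: they are no part of the job. Leave any pink look-alike of the part that bears mug_mid alone.

How it is judged:
By the outcome, as a careful person would: the job done as asked, in the order asked, and still so for the second after the job is handed in, with the robot touching nothing.
It also fails if it takes over 118 s, if anything falls off the work surface, if the arm or the gripper's body presses on something with over 40 N, if the wrist force passes 120 N, or if a joint passes its speed limit or range.

### The arm

A 6-joint arm with a two-finger parallel gripper is mounted at the origin on the work surface. World frame = base frame: x ahead of the robot, y to its left, z up, the work surface at z = 0. Lengths are in m, angles in rad, forces in N, time in s.
With the tool pointing down it reaches from about 0.35 to 0.975 m from the base axis. Payload 17.4 kg.
Tool frame: the origin (TCP) lies at the very end of the fingers, on their centre line; the grasp point (between the pads) lies 19 mm behind it; z points along the fingers, y is the direction in which the jaws open and shut (so a half turn about z gives the same grasp; the last joint's range is limited). The gripper opens to 85 mm and grips with 20 to 120 N. Pads are 22 mm wide; open, the fingers measure 114 mm over their backs; the gripper's body (76 mm by 85 mm) begins 54 mm behind the grasp point. The pads swing forward as they close: fully open they stand 13 mm farther back than shut.
Start: joints at [1.302, 0.116, 1.442, -0, 1.584, -0.038], TCP at [0.154, 0.657, 0.231] pointing down, gripper open.
Joint ranges: [-2.83, 2.83], [-0.83, 2.19], [0.07, 2.5], [-1.14, 4.28], [0.01, 3], [-2.97, 2.97]. Speed limits (rad/s): [1.89, 1.89, 2.22, 3.14, 3.14, 3.14].

### API

Orientations are given as a rotation vector (axis times angle).
In Python, from workcell import manip, vision gives the robot as it stands. The module is installed in compiled form; this text tells all that it offers.
- The arm moves only by the tool apply_moves, never from a script. Its argument "steps" is a list of rows, each a list of 5 numbers: the shift along the tool's x, y, z in mm, then the turn about the tool's z in degrees, then the opening in per cent of the stroke, from 0 (shut) to 100 (fully open). In form: [[tx, ty, tz, roll, claw], ...]. A call has 1 to 12 rows; each row is the pose to reach, as a shift and turn from the pose commanded when the call began, along the tool's axes at that moment; what a row does not reach only later rows make up. A row lasts 1/8 s, in which the tool goes at most 62.5 mm and 10.7 degrees, less where a joint would pass 70% of its speed; a pose out of reach is approached as far as the arm can. A call with a gripper value outside its range is refused whole. The fingers move at their own pace and stop on an object; the grip force is fixed at half the most. Time passes only in rows, so rows that repeat a pose let the fingers close. It gives the time, the measured TCP pose, the force and the opening at its end, in the units of the state.
- manip.state(): the state, without advancing time (a new reading comes with each control period).
- vision.snapshot(name): name is "scene" or "top" or "wrist"; returns the picture (384x512x3 uint8, blue, green, red); there is no depth.
- vision.camera_model(name): a dict with "intrinsics" (3x3 intrinsics, pixels), "k1" (the pictures are not rectified: a ray, as slopes to the right and down, at radius r is drawn at 1 + k1 r^2 times it, then the intrinsics apply), "world_from_camera" (4x4, takes a point from camera to world coordinates); the wrist camera has in their place "tool_from_camera" (4x4, takes a point from camera to tool coordinates, whose origin is the TCP and whose axes are the flange's). Camera axes: x right, y up, looking along -z (the intrinsics and any distortion apply to the point x, -y, -z); pixel columns grow to the right and rows downward; lengths in m; the calibration is good to about 2 mm. A picture is of the moment at which its call begins: read the wrist's pose just before it. camera_model takes no time and is no camera call.
- manip.finish_job(): hands the job in, once; it reports no verdict.
The state is a dict: "time": time; "q": joint angles; "dq": joint speeds; "joint_torque": joint torques, N m; "tool_pos": TCP position; "tool_rot": TCP orientation; "ft_force": force on the tool from outside, world axes, zero at the start; "torque": the same for the moment, N m; "finger_gap": opening from 0.0 (shut) to 1.0 (fully open).
Only numpy, scipy, OpenCV 4.12 (cv2) and the standard library are available. Lean on these libraries where they do the work, as an engineer would, in place of code of your own. Each camera call takes 0.05 s, during which the arm holds its last target.

## Working session

There is one attempt and no reset: what is moved stays moved. The work goes in short steps, Python scripts to look and compute and a tool call to move; the robot and the scene stay as the last step left them, time stands still between calls to the robot, and variables do not carry over. Pictures are saved under pics/ and viewed, and the job is handed in when it is done.

Besides the shell and the picture viewer there is one more tool, called as name(argument=value, ...), one argument or row to a line, values as JSON. apply_moves: Moves the arm, as the interface text tells. Its arguments: {"type":"object","properties":{"steps":{"type":"array","items":{"type":"array","items":{"type":"number"}}}},"required":["steps"]}

```bash
mkdir -p pics
python3 - <<'E'
from workcell import manip, vision
import cv2
s=manip.state()
print({k:(v if not hasattr(v,'round') else v) for k,v in s.items()})
for n in ["scene","top"]:
    im=vision.snapshot(n); cv2.imwrite(f"pics/{n}0.png",im)
for n in ["scene","top","wrist"]: print(n,vision.camera_model(n))
E
```

```text
{'time': 0.0, 'q': array([ 1.30222186e+00,  1.16524447e-01,  1.44225800e+00, -2.81610519e-06,
        1.58397529e+00, -3.77935690e-02]), 'dq': array([ 0.00051932, -0.00222087,  0.00148445,  0.00161411,  0.00233145,
       -0.00018485]), 'joint_torque': array([-3.23679131e-03, -7.31997943e+01, -6.32488775e+01, -2.77760964e-04,
        6.27818779e-03, -1.38140899e-05]), 'tool_pos': array([0.15435619, 0.65693215, 0.23054074]), 'tool_rot': array([-3.61685702e-01, -3.12052641e+00,  1.80925317e-03]), 'ft_force': array([-0.00670088,  0.04892228,  0.29632325]), 'torque': array([-0.03232217, -0.01588604,  0.00343268]), 'finger_gap': 0.9998156706747354}
scene {'intrinsics': array([[386.13676441,   0.        , 260.41121617],
       [  0.        , 386.13676441, 187.91832257],
       [  0.        ,   0.        ,   1.        ]]), 'k1': -0.10374890002428303, 'world_from_camera': array([[ 0.70993173, -0.36714633,  0.6009996 ,  0.98704589],
       [ 0.704268  ,  0.37236878, -0.60444029, -0.55415048],
       [-0.00187546,  0.85237613,  0.52292582,  0.5237253 ],
       [ 0.        ,  0.        ,  0.   
[... 360 characters left out ...]
5102361],
       [-0.00915205,  0.09941814,  0.99500366,  1.24684329],
       [ 0.        ,  0.        ,  0.        ,  1.        ]])}
wrist {'intrinsics': array([[327.16508431,   0.        , 255.42398837],
       [  0.        , 327.16508431, 192.25750793],
       [  0.        ,   0.        ,   1.        ]]), 'k1': -0.016143024311745337, 'tool_from_camera': array([[-9.19387551e-04,  9.63608010e-01,  2.67317710e-01,
         6.67966575e-02],
       [ 9.99999573e-01,  8.60784137e-04,  3.36411191e-04,
         6.93440406e-04],
       [ 9.40656746e-05,  2.67317905e-01, -9.63608390e-01,
        -1.43129818e-01],
       [ 0.00000000e+00,  0.00000000e+00,  0.00000000e+00,
         1.00000000e+00]])}
```

View pics/scene0.png

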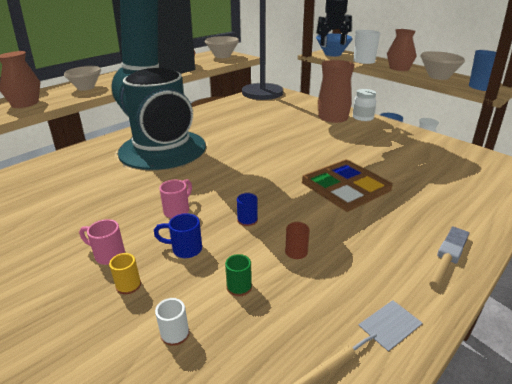

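View pics/top0.png

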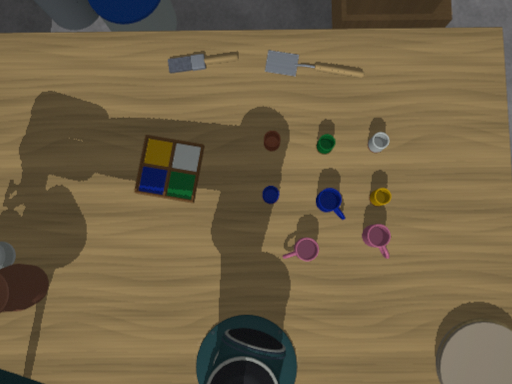

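```bash
cat > h.py <<'E'
import numpy as np, cv2
from workcell import manip, vision
from scipy.spatial.transform import Rotation as R
def ray(name,uv,T=None):
    m=vision.camera_model(name); K=m["intrinsics"]
    d=cv2.undistortPoints(np.array([[uv]],float),K,np.array([m["k1"],0,0,0.]))[0,0]
    if T is None: T=m["world_from_camera"]
    v=T[:3,:3]@np.array([d[0],-d[1],-1.]); return T[:3,3],v
def at(name,uv,z,T=None):
    o,v=ray(name,uv,T); return o+v*(z-o[2])/v[2]
def wristT(s):
    T=np.eye(4);T[:3,:3]=R.from_rotvec(s["tool_rot"]).as_matrix();T[:3,3]=s["tool_pos"]
    return T@vision.camera_model("wrist")["tool_from_camera"]
def masks(im):
    h=cv2.cvtColor(im,cv2.COLOR_BGR2HSV);H,S,V=[h[...,i].astype(int) for i in range(3)]
    return dict(blue=(abs(H-120)<12)&(S>150)&(V>50),green=(abs(H-65)<15)&(S>150)&(V>40),
      yellow=(abs(H-22)<6)&(S>205)&(V>110),white=(S<60)&(V>140),bare=((H<8)|(H>172))&(S>120)&(V>40)&(V<160))
E
python3 - <<'E'
from h import *
s=manip.state(); print(R.from_rotvec(s["tool_rot"]).as_matrix().round(3))
for n in ["top","scene"]:
    im=cv2.imread(f"pics/{n}0.png")
    for c,m in masks(im).items():
        k,l,st,ce=cv2.connectedComponentsWithStats(m.astype(np.uint8),connectivity=8)
        for i in range(1,k):
            if 80<st[i,4]<3000:
                x,y,w,h,a=st[i]; bc=(x+w/2-.5,y+h/2-.5)
                print(n,c,st[i],ce[i].round(1),"z.03",at(n,ce[i],.03)[:2].round(3),"z.011",at(n,ce[i],.011)[:2].round(3))
print(at("scene",(262,90),0),at("scene",(163,148),0),at("scene",(335,115),0))
E
```

```text
[[-0.973  0.229 -0.   ]
 [ 0.229  0.973 -0.001]
 [ 0.    -0.001 -1.   ]]
top blue [  88    0   72   24 1139] [123.5   9.3] z.03 [1.    0.346] z.011 [1.011 0.353]
top blue [139 167  28  27 577] [152.4 180.1] z.03 [0.506 0.256] z.011 [0.508 0.26 ]
top blue [263 186  16  17 217] [270.2 194.1] z.03 [ 0.464 -0.068] z.011 [ 0.466 -0.069]
top blue [316 188  29  31 518] [329.6 201.1] z.03 [ 0.443 -0.23 ] z.011 [ 0.445 -0.233]
top green [317 134  18  19 248] [325.3 143.5] z.03 [ 0.603 -0.222] z.011 [ 0.607 -0.225]
top green [167 172  28  27 568] [180.6 184.8] z.03 [0.492 0.178] z.011 [0.494 0.181]
top yellow [371 188  20  18 139] [379.7 196.8] z.03 [ 0.454 -0.367] z.011 [ 0.456 -0.372]
top white [373 132  17  19 112] [380.4 141.4] z.03 [ 0.608 -0.374] z.011 [ 0.612 -0.379]
scene blue [333 166  27  12 187] [346.2 171.4] z.03 [0.522 0.235] z.011 [0.504 0.265]
scene blue [237 194  20  30 550] [246.8 208.3] z.03 [ 0.459 -0.067] z.011 [ 0.439 -0.049]
scene blue [ 154  214   48   44 1310] [182.9 234.8] z.03 [ 0.436 -0.226] z.011 [ 0.415 -0.213]
scene green [312 174  27  13 198] [324.9 179.8] z.03 [
[... 1275 characters left out ...]
 [0.585 0.146] z.011 [0.569 0.172]
scene white [438 239  24  18 239] [450.1 248. ] z.03 [0.85  0.119] z.011 [0.845 0.145]
scene white [ 472  297   40   66 1494] [495.3 327.4] z.03 [ 0.986 -0.022] z.011 [ 0.986 -0.002]
scene white [ 155  298   32   45 1104] [171.1 319.6] z.03 [ 0.601 -0.368] z.011 [ 0.586 -0.36 ]
scene white [ 353  300   69   50 1698] [389.1 324.7] z.03 [ 0.854 -0.134] z.011 [ 0.849 -0.117]
scene bare [286 223  23  29 191] [294.5 235.7] z.03 [ 0.6   -0.067] z.011 [ 0.585 -0.048]
scene bare [295 235  13  24  86] [302.  248.1] z.03 [ 0.636 -0.086] z.011 [ 0.623 -0.068]
[-0.19964404  0.65077819  0.        ] [-0.0030273   0.00645262  0.        ] [0.2144386  0.62418473 0.        ]
```

apply_moves(
  steps=[
    [0, 0, -60, 0, 100],
    [0, 0, -70, 0, 100],
    [-230, -315, -70, 0, 100],
    [-230, -315, -70, 0, 100],
    [-230, -315, -70, 0, 100],
    [-230, -315, -70, 0, 100],
    [-230, -315, -70, 0, 100],
    [-230, -315, -70, 0, 100],
    [-465, -634, 0, 0, 100],
    [-465, -634, 0, 0, 100],
    [-465, -634, 0, 0, 100],
    [-465, -634, 0, 0, 100],
  ],
)

```text
time: 1.6
tool_pos: [0.3975, 0.0831, 0.2588]
tool_rot: [0.362, 3.12, 0.0]
ft_force: [-0.0, 0.7, 0.4]
finger_gap: 0.999
```

apply_moves(
  steps=[
    [0, 0, 0, 0, 100],
    [0, 0, 0, 0, 100],
  ],
)

```text
time: 1.85
tool_pos: [0.3972, 0.0851, 0.2592]
tool_rot: [-0.363, -3.12, -0.0]
ft_force: [0.2, 0.4, 0.4]
finger_gap: 1.001
```

apply_moves(
  steps=[
    [-97, -133, 59, 0, 100],
    [-97, -133, 59, 0, 100],
    [-97, -133, 59, 0, 100],
    [-97, -133, 59, 0, 100],
    [-97, -133, 59, 0, 100],
  ],
)

```text
time: 2.48
tool_pos: [0.4614, -0.0651, 0.2007]
tool_rot: [0.359, 3.121, 0.0]
ft_force: [-1.0, -0.0, -0.0]
finger_gap: 1.001
```

Run:
```python
from h import *
s=manip.state(); im=vision.snapshot("wrist"); cv2.imwrite("pics/w1.png",im); print(s["tool_pos"],s["q"].round(2))
```

```text
[ 0.46142085 -0.06513667  0.20068464] [-0.2  -0.34  1.91  0.    1.57 -1.54]
```

View pics/w1.png

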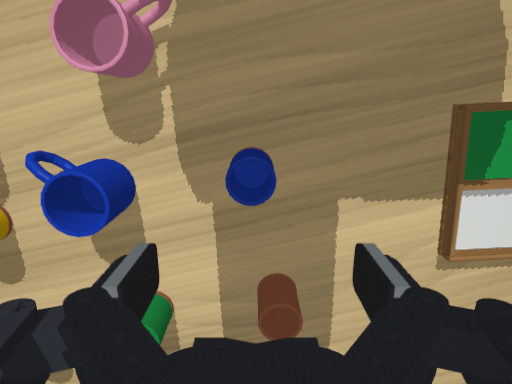

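```bash
cat >> h.py <<'E'
def cup(im,s,color,near,name="wrist"):
    """silhouette -> axis point: ray through silhouette's rim & foot ends, minAreaRect of mask"""
    m=masks(im)[color].astype(np.uint8)
    k,l,st,ce=cv2.connectedComponentsWithStats(m)
    i=min((i for i in range(1,k) if st[i,4]>300),key=lambda i:np.hypot(*(ce[i]-near)))
    c=max(cv2.findContours((l==i).astype(np.uint8),0,1)[0],key=cv2.contourArea)
    (cx,cy),r=cv2.minEnclosingCircle(c); T=wristT(s)
    M=cv2.moments(cv2.convexHull(c)); u=(M["m10"]/M["m00"],M["m01"]/M["m00"])
    print(color,"bbox",cv2.boundingRect(c),"cen",np.round(u,1)); 
    return at("wrist",u,.03,T)[:2]
E
python3 - <<'E'
from h import *
s=manip.state(); im=cv2.imread("pics/w1.png"); T=wristT(s)
p=cup(im,s,"blue",(251,178)); print(p, at("wrist",(251,181),.06,T), at("wrist",(278,322),.06,T))
for u in [(477,145),(460,193),(460,250)]: print(at("wrist",u,.011,T))
E
```

```text
blue bbox (226, 148, 50, 57) cen [250.6 176.9]
[ 0.46516983 -0.07006164] [ 0.46228708 -0.06859587  0.06      ] [ 0.61177224 -0.07591796  0.06      ]
[0.48934127 0.16206844 0.011     ]
[0.53696069 0.14158952 0.011     ]
[0.60406343 0.13751131 0.011     ]
```

apply_moves(
  steps=[
    [-2, -3, 60, 0, 100],
    [-2, -3, 110, 0, 100],
    [-2, -3, 150, 0, 100],
    [-2, -3, 175, 0, 100],
    [-2, -3, 175, 0, 100],
    [-2, -3, 175, 0, 0],
    [-2, -3, 175, 0, 0],
    [-2, -3, 175, 0, 0],
    [-2, -3, 175, 0, 0],
    [-2, -3, 175, 0, 0],
    [-2, -3, 175, 0, 0],
  ],
)

```text
time: 3.9
tool_pos: [0.4634, -0.07, 0.0271]
tool_rot: [0.362, 3.119, 0.0]
ft_force: [-3.5, 1.4, 10.8]
finger_gap: 0.53
```

apply_moves(
  steps=[
    [0, 0, -30, 0, 0],
    [0, 0, -80, 0, 0],
    [0, 0, -130, 0, 0],
    [33, 331, -130, 0, 0],
    [33, 331, -130, 0, 0],
    [33, 331, -130, 0, 0],
    [33, 331, -130, 0, 0],
    [33, 331, -130, 0, 0],
    [33, 331, -130, 0, 0],
    [33, 331, -130, 0, 0],
    [33, 331, -130, 0, 0],
    [33, 331, -130, 0, 0],
  ],
)

```text
time: 5.4
tool_pos: [0.5063, 0.2586, 0.1557]
tool_rot: [0.364, 3.12, 0.0]
ft_force: [-0.2, -0.4, -1.9]
finger_gap: 0.528
```

Run:
```python
from h import *
s=manip.state(); im=vision.snapshot("wrist"); cv2.imwrite("pics/w2.png",im); print(s["tool_pos"],s["ft_force"],s["finger_gap"])
cv2.imwrite("pics/s2.png",vision.snapshot("scene"))
```

```text
[0.50630124 0.25859269 0.15568457] [-0.18615071 -0.36174454 -1.92651224] 0.5281577282035654
```

View pics/w2.png

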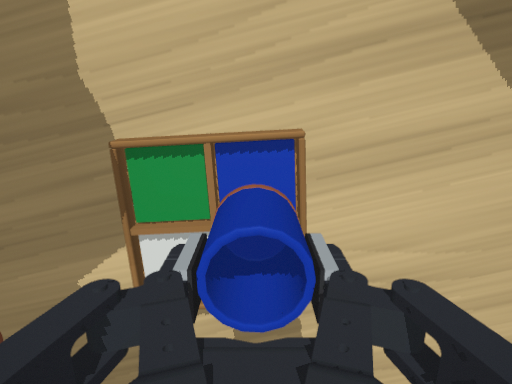

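View pics/s2.png

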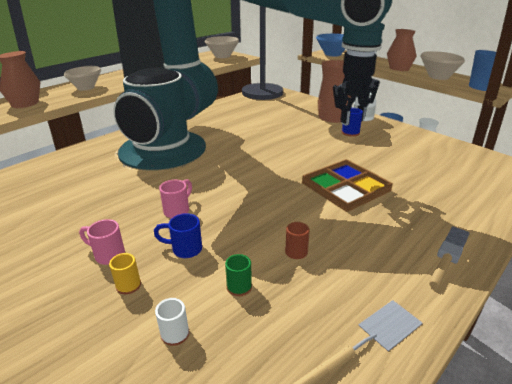

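Run:
```python
from h import *
s=manip.state(); T=wristT(s)
a=at("wrist",(111,143),.024,T);b=at("wrist",(304,131),.024,T)
print(a,b,np.linalg.norm(a-b))
e=(b-a)/np.linalg.norm(b-a); n=np.array([-e[1],e[0],0]); n=n*np.sign(n[0])
mid=(a+b)/2
for nm,p,q in [("blue",40,43),("green",-40,43),("yellow",40,123),("white",-40,123)]:print(nm,(mid+e*p/1e3+n*q/1e3).round(4))
im=cv2.imread("pics/top0.png")
for c in["blue","green"]:
    pass
print([at("top",u,.024).round(4) for u in [(147,136),(204,145),(136,192),(194,202)]])
```

```text
[0.44590674 0.14927244 0.024     ] [0.47366    0.30867849 0.024     ] 0.16180399769013332
blue [0.509 0.261 0.024]
green [0.4953 0.1822 0.024 ]
yellow [0.5878 0.2473 0.024 ]
white [0.5741 0.1685 0.024 ]
[array([0.6311, 0.2741, 0.024 ]), array([0.6039, 0.1145, 0.024 ]), array([0.474 , 0.3019, 0.024 ]), array([0.4449, 0.1414, 0.024 ])]
```

apply_moves(
  steps=[
    [-1, 2, 40, 0, 0],
    [-1, 2, 80, 0, 0],
    [-1, 2, 105, 0, 0],
    [-1, 2, 112, 0, 0],
    [-1, 2, 115, 0, 0],
    [-1, 2, 115, 0, 0],
  ],
)

```text
time: 6.25
tool_pos: [0.5081, 0.2616, 0.0414]
tool_rot: [0.362, 3.119, 0.001]
ft_force: [0.3, -0.5, -1.9]
finger_gap: 0.532
```

apply_moves(
  steps=[
    [0, 0, 1, 0, 0],
    [0, 0, 2, 0, 0],
    [0, 0, 3, 0, 0],
    [0, 0, 3, 0, 0],
  ],
)

```text
time: 6.75
tool_pos: [0.5078, 0.2616, 0.0382]
tool_rot: [0.362, 3.12, 0.0]
ft_force: [-3.8, -1.9, 8.0]
finger_gap: 0.526
```

apply_moves(
  steps=[
    [0, 0, 0, 0, 70],
    [0, 0, 0, 0, 70],
    [0, 0, 0, 0, 72],
    [0, 0, -30, 0, 72],
    [0, 0, -90, 0, 72],
    [0, 0, -150, 0, 72],
    [-201, -448, -162, 0, 100],
    [-201, -448, -162, 0, 100],
    [-201, -448, -162, 0, 100],
    [-201, -448, -162, 0, 100],
    [-201, -448, -162, 0, 100],
    [-201, -448, -162, 0, 100],
  ],
)

```text
time: 8.25
tool_pos: [0.5788, -0.1086, 0.1967]
tool_rot: [0.362, 3.12, 0.0]
ft_force: [-0.1, 0.2, 0.4]
finger_gap: 0.998
```

Run:
```python
from h import *
s=manip.state();print(s["tool_pos"],s["ft_force"],s["finger_gap"])
cv2.imwrite("pics/s3.png",vision.snapshot("scene"))
```

```text
[ 0.5787629  -0.10863177  0.1967097 ] [-0.08027827  0.15604932  0.41958287] 0.9979792744128093
```

View pics/s3.png

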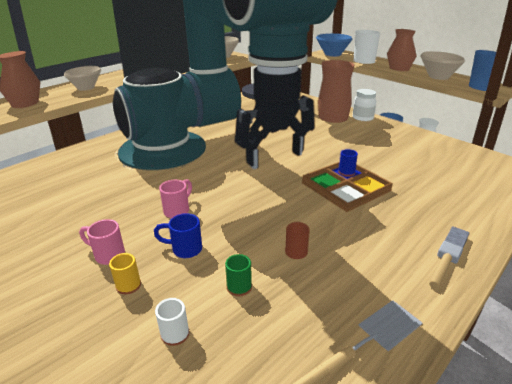

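apply_moves(
  steps=[
    [-47, -104, 0, 0, 100],
    [-47, -104, 0, 0, 100],
    [-47, -104, 0, 0, 100],
    [-47, -104, 0, 0, 100],
  ],
)

```text
time: 8.8
tool_pos: [0.6006, -0.2183, 0.1962]
tool_rot: [-0.362, -3.12, -0.001]
ft_force: [-0.8, 0.2, -0.8]
finger_gap: 0.996
```

Run:
```python
from h import *
s=manip.state(); im=vision.snapshot("wrist"); cv2.imwrite("pics/w4.png",im); print(s["tool_pos"],s["q"].round(2))
p=cup(im,s,"green",(251,178)); print(p)
```

```text
[ 0.60056761 -0.21825545  0.19621277] [-0.39  0.05  1.57  0.    1.52 -1.73]
green bbox (225, 150, 51, 57) cen [250.1 178.6]
[ 0.60453402 -0.22384419]
```

View pics/w4.png

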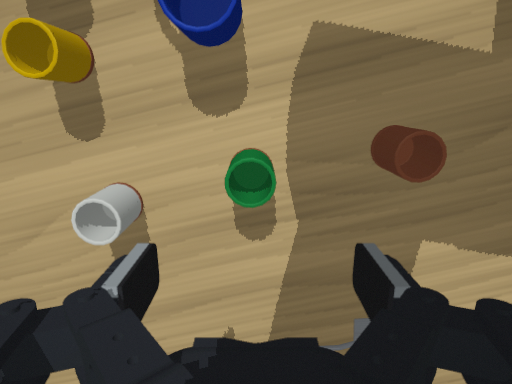

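apply_moves(
  steps=[
    [-2, -4, 60, 0, 100],
    [-2, -4, 110, 0, 100],
    [-2, -4, 150, 0, 100],
    [-2, -4, 169, 0, 100],
    [-2, -4, 169, 0, 100],
    [-2, -4, 169, 0, 0],
    [-2, -4, 169, 0, 0],
    [-2, -4, 169, 0, 0],
    [-2, -4, 169, 0, 0],
    [-2, -4, 169, 0, 0],
    [-2, -4, 169, 0, 0],
  ],
)

```text
time: 10.22
tool_pos: [0.6025, -0.2232, 0.0294]
tool_rot: [0.362, 3.118, -0.001]
ft_force: [-1.7, 3.0, 8.1]
finger_gap: 0.513
```

Run:
```python
from h import *
m=vision.camera_model("wrist")
T=np.eye(4);T[:3,:3]=R.from_rotvec([-.362,-3.12,-.001]).as_matrix();T[:3,3]=[ 0.60056761,-0.21825545,0.19621277]
T=T@m["tool_from_camera"]
print("white",at("wrist",(97,220),.06,T),"yellow",at("wrist",(32,48),.06,T),"green",at("wrist",(251,182),.06,T))
```

```text
white [ 0.60336533 -0.36647507  0.06      ] yellow [ 0.45393919 -0.36594553  0.06      ] green [ 0.60104336 -0.22166078  0.06      ]
```

apply_moves(
  steps=[
    [0, 0, -30, 0, 0],
    [0, 0, -80, 0, 0],
    [0, 0, -130, 0, 0],
    [198, 369, -130, 0, 0],
    [198, 369, -130, 0, 0],
    [198, 369, -130, 0, 0],
    [198, 369, -130, 0, 0],
    [198, 369, -130, 0, 0],
    [198, 369, -130, 0, 0],
    [198, 369, -130, 0, 0],
    [198, 369, -130, 0, 0],
    [198, 369, -130, 0, 0],
  ],
)

```text
time: 11.72
tool_pos: [0.4935, 0.1813, 0.1579]
tool_rot: [0.361, 3.12, -0.0]
ft_force: [-0.6, -0.7, -1.1]
finger_gap: 0.514
```

apply_moves(
  steps=[
    [0, 0, 0, 0, 0],
    [0, 0, 0, 0, 0],
  ],
)

```text
time: 11.98
tool_pos: [0.4937, 0.1808, 0.1576]
tool_rot: [0.364, 3.12, -0.0]
ft_force: [-0.1, 0.3, -0.6]
finger_gap: 0.514
```

Run:
```python
from h import *
s=manip.state(); im=vision.snapshot("wrist"); cv2.imwrite("pics/w5.png",im); print(s["tool_pos"],s["ft_force"],s["finger_gap"])
```

```text
[0.49366997 0.1807915  0.15757775] [-0.05679973  0.25808248 -0.55388504] 0.5144943175384271
```

View pics/w5.png

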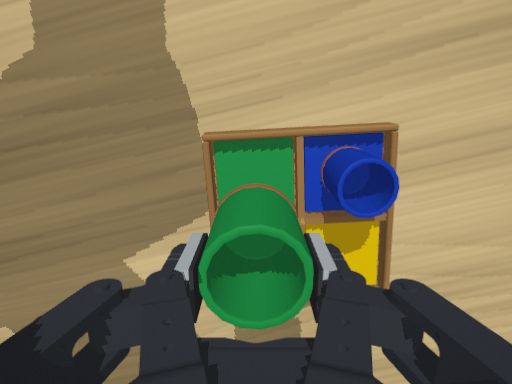

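apply_moves(
  steps=[
    [-1, 0, 40, 0, 0],
    [-1, 0, 80, 0, 0],
    [-1, 0, 105, 0, 0],
    [-1, 0, 112, 0, 0],
    [-1, 0, 114, 0, 0],
    [-1, 0, 116, 0, 0],
    [-1, 0, 117, 0, 0],
    [-1, 0, 117, 0, 0],
  ],
)

```text
time: 13.02
tool_pos: [0.4945, 0.1814, 0.0409]
tool_rot: [0.362, 3.12, 0.0]
ft_force: [-0.2, -1.0, -0.9]
finger_gap: 0.515
```

apply_moves(
  steps=[
    [0, 0, 1, 0, 0],
    [0, 0, 2, 0, 0],
    [0, 0, 2, 0, 0],
  ],
)

```text
time: 13.4
tool_pos: [0.4947, 0.1814, 0.0403]
tool_rot: [0.362, 3.12, 0.0]
ft_force: [-9.7, -3.8, 19.8]
finger_gap: 0.519
```

apply_moves(
  steps=[
    [0, 0, -1, 0, 0],
    [0, 0, -1, 0, 70],
    [0, 0, -1, 0, 70],
    [0, 0, -1, 0, 72],
    [0, 0, -30, 0, 72],
    [0, 0, -90, 0, 72],
    [0, 0, -150, 0, 72],
    [-88, -542, -160, 0, 100],
    [-88, -542, -160, 0, 100],
    [-88, -542, -160, 0, 100],
    [-88, -542, -160, 0, 100],
    [-88, -542, -160, 0, 100],
  ],
)

```text
time: 14.9
tool_pos: [0.472, -0.1323, 0.1944]
tool_rot: [0.362, 3.12, -0.0]
ft_force: [1.0, 0.3, -0.1]
finger_gap: 1.001
```

apply_moves(
  steps=[
    [0, 0, 0, 0, 100],
  ],
)

```text
time: 15.02
tool_pos: [0.4719, -0.1339, 0.1941]
tool_rot: [-0.37, -3.12, 0.001]
ft_force: [1.2, 0.2, -1.1]
finger_gap: 1.003
```

Run:
```python
from h import *
s=manip.state();print(s["tool_pos"],s["ft_force"],s["finger_gap"])
cv2.imwrite("pics/s6.png",vision.snapshot("scene"))
```

```text
[ 0.47188938 -0.13385328  0.19412208] [ 1.17644944  0.2012566  -1.05973343] 1.002719307345635
```

View pics/s6.png

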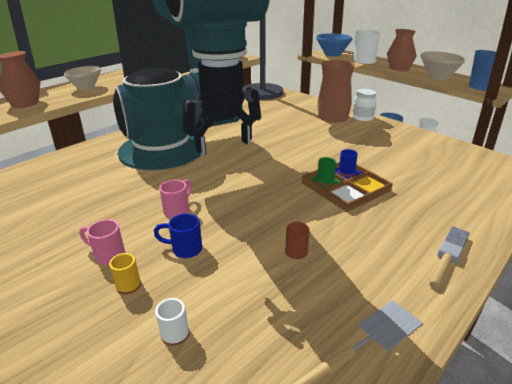

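apply_moves(
  steps=[
    [-38, -230, 0, 0, 100],
    [-38, -230, 0, 0, 100],
    [-38, -230, 0, 0, 100],
    [-38, -230, 0, 0, 100],
    [-38, -230, 0, 0, 100],
    [-38, -230, 0, 0, 100],
  ],
)

```text
time: 15.82
tool_pos: [0.4575, -0.3616, 0.194]
tool_rot: [-0.36, -3.121, -0.001]
ft_force: [0.7, 0.2, 0.4]
finger_gap: 1.001
```

Run:
```python
from h import *
s=manip.state(); im=vision.snapshot("wrist"); cv2.imwrite("pics/w7.png",im); print(s["tool_pos"],s["q"].round(2))
T=wristT(s)
try: print(cup(im,s,"yellow",(251,178)))
except Exception as e: print(e)
```

```text
[ 0.45749977 -0.36162405  0.19395431] [-0.71 -0.07  1.69  0.    1.52 -2.05]
yellow bbox (221, 145, 52, 59) cen [246.6 174.5]
[ 0.45639887 -0.36930287]
```

View pics/w7.png

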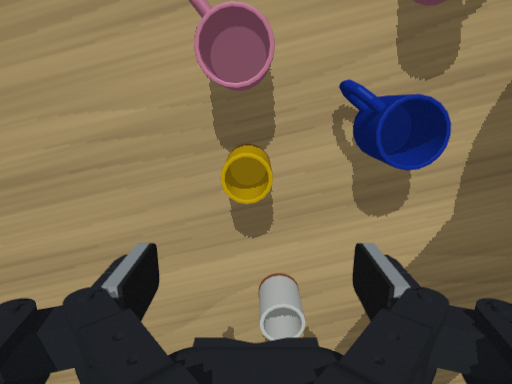

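apply_moves(
  steps=[
    [2, -7, 60, 0, 100],
    [2, -7, 110, 0, 100],
    [2, -7, 150, 0, 100],
    [2, -7, 167, 0, 100],
    [2, -7, 167, 0, 100],
    [2, -7, 167, 0, 0],
    [2, -7, 167, 0, 0],
    [2, -7, 167, 0, 0],
    [2, -7, 167, 0, 0],
    [2, -7, 167, 0, 0],
    [2, -7, 167, 0, 0],
  ],
)

```text
time: 17.25
tool_pos: [0.454, -0.3698, 0.0291]
tool_rot: [0.362, 3.119, -0.002]
ft_force: [-1.4, 1.6, 9.3]
finger_gap: 0.528
```

apply_moves(
  steps=[
    [0, 0, -30, 0, 0],
    [0, 0, -85, 0, 0],
    [0, 0, -140, 0, 0],
    [12, 630, -140, 0, 0],
    [12, 630, -140, 0, 0],
    [12, 630, -140, 0, 0],
    [12, 630, -140, 0, 0],
    [12, 630, -140, 0, 0],
    [12, 630, -140, 0, 0],
    [12, 630, -140, 0, 0],
    [12, 630, -140, 0, 0],
    [12, 630, -140, 0, 0],
  ],
)

```text
time: 18.75
tool_pos: [0.5718, 0.1828, 0.1681]
tool_rot: [0.362, 3.12, 0.001]
ft_force: [1.2, -1.7, -0.5]
finger_gap: 0.529
```

apply_moves(
  steps=[
    [0, 0, 0, 0, 0],
  ],
)

```text
time: 18.88
tool_pos: [0.5717, 0.1842, 0.1673]
tool_rot: [-0.356, -3.121, -0.001]
ft_force: [0.7, -1.0, -0.4]
finger_gap: 0.527
```

apply_moves(
  steps=[
    [-1, 64, 0, 0, 0],
    [-1, 64, 0, 0, 0],
    [-1, 64, 0, 0, 0],
    [-1, 64, 0, 0, 0],
  ],
)

```text
time: 19.38
tool_pos: [0.5872, 0.2415, 0.1675]
tool_rot: [0.363, 3.12, -0.0]
ft_force: [-0.4, -0.5, -1.0]
finger_gap: 0.523
```

Run:
```python
from h import *
s=manip.state(); im=vision.snapshot("wrist"); cv2.imwrite("pics/w8.png",im); print(s["tool_pos"],s["ft_force"],s["finger_gap"])
```

```text
[0.58720244 0.24152984 0.16753807] [-0.40757581 -0.53266399 -1.02999277] 0.5226628560829948
```

View pics/w8.png

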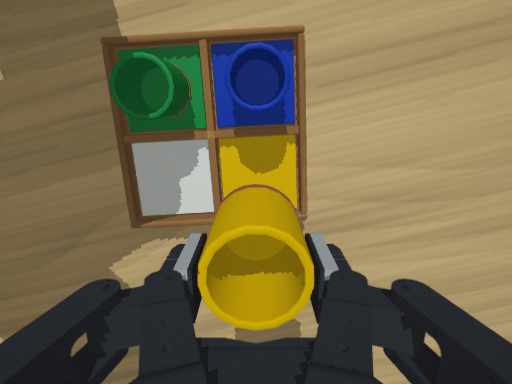

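Run:
```python
from h import *
s=manip.state(); T=wristT(s)
P=[at("wrist",u,.024,T) for u in [(103,40),(304,28),(132,227),(306,216)]]
for p in P: print(p.round(4))
print(np.mean(P,0))
print("yellow tile edges mid:",at("wrist",(258,136),.024,T))
```

```text
[0.4467 0.1486 0.024 ]
[0.4759 0.3087 0.024 ]
[0.606  0.1186 0.024 ]
[0.6329 0.2797 0.024 ]
[0.5403739  0.21389863 0.024     ]
yellow tile edges mid: [0.55099315 0.2531423  0.024     ]
```

apply_moves(
  steps=[
    [1, 4, 50, 0, 0],
    [1, 4, 90, 0, 0],
    [1, 4, 113, 0, 0],
    [1, 4, 121, 0, 0],
    [1, 4, 124, 0, 0],
    [1, 4, 126, 0, 0],
    [1, 4, 127, 0, 0],
    [1, 4, 127, 0, 0],
  ],
)

```text
time: 20.42
tool_pos: [0.5873, 0.2469, 0.0407]
tool_rot: [0.362, 3.12, 0.0]
ft_force: [0.2, -0.5, -1.3]
finger_gap: 0.529
```

apply_moves(
  steps=[
    [0, 0, 1, 0, 0],
    [0, 0, 1, 0, 0],
    [0, 0, 1, 0, 0],
  ],
)

```text
time: 20.8
tool_pos: [0.5874, 0.247, 0.0401]
tool_rot: [0.362, 3.12, 0.001]
ft_force: [-2.2, -0.7, 5.8]
finger_gap: 0.524
```

apply_moves(
  steps=[
    [0, 0, 0, 0, 70],
    [0, 0, 0, 0, 70],
    [0, 0, 0, 0, 72],
    [0, 0, -30, 0, 72],
    [0, 0, -90, 0, 72],
    [0, 0, -150, 0, 72],
    [-156, -595, -157, 0, 100],
    [-156, -595, -157, 0, 100],
    [-156, -595, -157, 0, 100],
    [-156, -595, -157, 0, 100],
    [-156, -595, -157, 0, 100],
    [-156, -595, -157, 0, 100],
  ],
)

```text
time: 22.3
tool_pos: [0.5965, -0.13, 0.1937]
tool_rot: [0.362, 3.12, -0.0]
ft_force: [-0.1, 0.6, -0.1]
finger_gap: 1.003
```

apply_moves(
  steps=[
    [0, 0, 0, 0, 100],
  ],
)

```text
time: 22.42
tool_pos: [0.5964, -0.1317, 0.1932]
tool_rot: [-0.368, -3.12, 0.001]
ft_force: [-0.3, 1.0, -0.2]
finger_gap: 0.998
```

apply_moves(
  steps=[
    [-61, -229, 0, 0, 100],
    [-61, -229, 0, 0, 100],
    [-61, -229, 0, 0, 100],
    [-61, -229, 0, 0, 100],
    [-61, -229, 0, 0, 100],
    [-61, -229, 0, 0, 100],
  ],
)

```text
time: 23.18
tool_pos: [0.604, -0.3639, 0.1932]
tool_rot: [-0.361, -3.12, -0.001]
ft_force: [-0.1, 0.4, -0.5]
finger_gap: 1.002
```

Run:
```python
from h import *
s=manip.state(); im=vision.snapshot("wrist"); cv2.imwrite("pics/w9.png",im); print(s["tool_pos"],s["q"].round(2))
cv2.imwrite("pics/s9.png",vision.snapshot("scene"))
try: print(cup(im,s,"white",(251,178)))
except Exception as e: print(e)
```

```text
[ 0.60398205 -0.36392958  0.19322742] [-0.58  0.19  1.42  0.    1.53 -1.92]
white bbox (224, 149, 53, 59) cen [250.  179.4]
[ 0.6080756  -0.36950524]
```

View pics/w9.png

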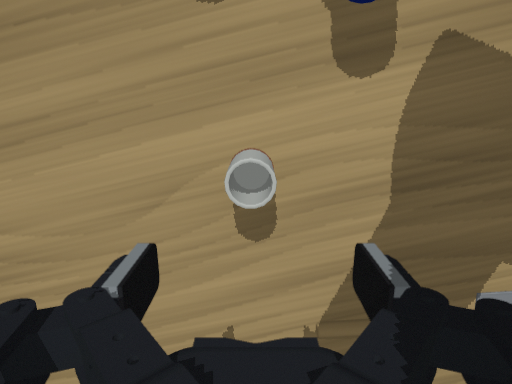

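View pics/s9.png

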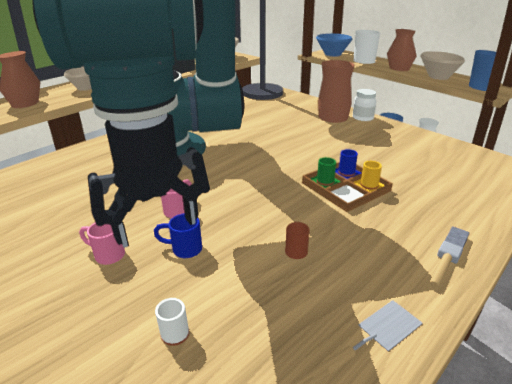

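apply_moves(
  steps=[
    [-2, -4, 60, 0, 100],
    [-2, -4, 110, 0, 100],
    [-2, -4, 150, 0, 100],
    [-2, -4, 166, 0, 100],
    [-2, -4, 166, 0, 100],
    [-2, -4, 166, 0, 0],
    [-2, -4, 166, 0, 0],
    [-2, -4, 166, 0, 0],
    [-2, -4, 166, 0, 0],
    [-2, -4, 166, 0, 0],
    [-2, -4, 166, 0, 0],
  ],
)

```text
time: 24.65
tool_pos: [0.6055, -0.3696, 0.0292]
tool_rot: [0.362, 3.119, -0.001]
ft_force: [0.2, 1.1, 6.3]
finger_gap: 0.513
```

apply_moves(
  steps=[
    [0, 0, -30, 0, 0],
    [0, 0, -85, 0, 0],
    [0, 0, -140, 0, 0],
    [155, 515, -140, 0, 0],
    [155, 515, -140, 0, 0],
    [155, 515, -140, 0, 0],
    [155, 515, -140, 0, 0],
    [155, 515, -140, 0, 0],
    [155, 515, -140, 0, 0],
    [155, 515, -140, 0, 0],
    [155, 515, -140, 0, 0],
    [155, 515, -140, 0, 0],
  ],
)

```text
time: 26.15
tool_pos: [0.5712, 0.1702, 0.1682]
tool_rot: [0.359, 3.12, 0.001]
ft_force: [0.5, -0.9, -1.9]
finger_gap: 0.514
```

apply_moves(
  steps=[
    [0, 0, 0, 0, 0],
  ],
)

```text
time: 26.28
tool_pos: [0.5713, 0.1699, 0.168]
tool_rot: [0.357, 3.121, 0.001]
ft_force: [0.1, -0.8, -1.5]
finger_gap: 0.511
```

apply_moves(
  steps=[
    [-2, -2, 0, 0, 0],
    [-2, -2, 0, 0, 0],
  ],
)

```text
time: 26.52
tool_pos: [0.5735, 0.164, 0.1677]
tool_rot: [0.364, 3.12, -0.0]
ft_force: [-0.3, -0.1, -2.0]
finger_gap: 0.513
```

Run:
```python
from h import *
s=manip.state(); im=vision.snapshot("wrist"); cv2.imwrite("pics/w10.png",im); print(s["tool_pos"],s["ft_force"],s["finger_gap"])
```

```text
[0.57348176 0.16401668 0.16767496] [-0.34535144 -0.08550014 -2.01824455] 0.5130195384759423
```

View pics/w10.png

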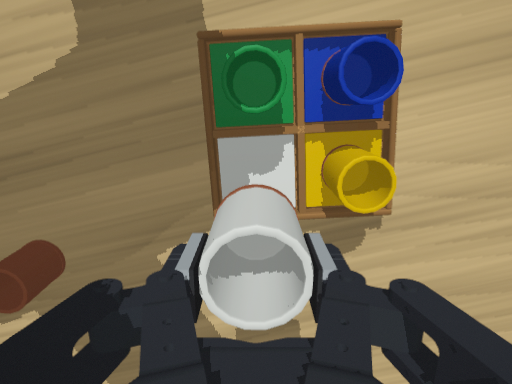

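apply_moves(
  steps=[
    [0, 2, 50, 0, 0],
    [0, 2, 90, 0, 0],
    [0, 2, 113, 0, 0],
    [0, 2, 121, 0, 0],
    [0, 2, 124, 0, 0],
    [0, 2, 126, 0, 0],
    [0, 2, 127, 0, 0],
    [0, 2, 127, 0, 0],
  ],
)

```text
time: 27.58
tool_pos: [0.5738, 0.1672, 0.0409]
tool_rot: [0.362, 3.12, 0.0]
ft_force: [0.3, -0.7, -1.8]
finger_gap: 0.517
```

apply_moves(
  steps=[
    [0, 0, 1, 0, 0],
    [0, 0, 1, 0, 0],
    [0, 0, 1, 0, 0],
  ],
)

```text
time: 27.95
tool_pos: [0.5739, 0.1672, 0.0403]
tool_rot: [0.361, 3.12, 0.0]
ft_force: [-2.0, -1.1, 5.4]
finger_gap: 0.514
```

apply_moves(
  steps=[
    [0, 0, 0, 0, 70],
    [0, 0, 0, 0, 70],
    [0, 0, 0, 0, 72],
    [0, 0, -30, 0, 72],
    [0, 0, -90, 0, 72],
    [0, 0, -150, 0, 72],
    [0, 0, -200, 0, 72],
    [0, -150, -200, 0, 72],
    [0, -150, -200, 0, 72],
    [0, -150, -200, 0, 72],
    [0, -150, -200, 0, 72],
  ],
)

```text
time: 29.32
tool_pos: [0.5391, 0.0197, 0.2397]
tool_rot: [0.365, 3.12, -0.0]
ft_force: [0.9, 1.1, -0.2]
finger_gap: 0.721
```

Run:
```python
from h import *
s=manip.state(); print(s["tool_pos"],s["ft_force"])
a=vision.snapshot("scene"); b=vision.snapshot("top")
cv2.imwrite("pics/s11.png",a);cv2.imwrite("pics/t11.png",cv2.resize(b[110:260,110:400],None,fx=2.7,fy=2.7))
```

```text
[0.53907382 0.01968829 0.23974994] [ 0.90263743  1.11419816 -0.2285995 ]
```

View pics/s11.png

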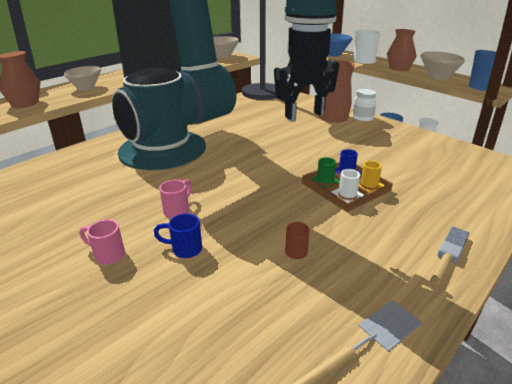

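View pics/t11.png

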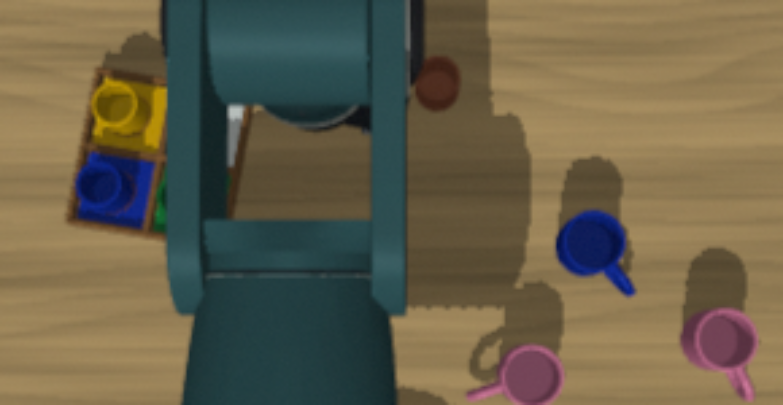

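apply_moves(
  steps=[
    [0, 0, 0, 0, 72],
    [0, 0, 0, 0, 72],
    [0, 0, 0, 0, 72],
  ],
)

```text
time: 29.8
tool_pos: [0.5394, 0.0216, 0.2394]
tool_rot: [-0.361, -3.121, 0.0]
ft_force: [0.4, 0.4, -0.0]
finger_gap: 0.721
```

```bash
python3 -c "
from workcell import manip
print(manip.finish_job())"
```

```text
the job is handed in; nothing more can be done
None
```

All four glazed cups now stand upright in the tray, each on the tile of its own colour. I gripped each cup on its sides and lowered it until the wrist force showed contact. That force was 5 to 8 N for three cups and about 20 N for green. I then opened the gripper and lifted clear. The job was handed in at about 29.8 s.

- **Final scene picture:** it shows the four cups upright in their matching cells. The bare-clay cup, the blue mug and both pink mugs are at the same pixels as at the start. The gripper is clear and touching nothing.
- **Final top picture:** the arm hid the white cell and most of the green one, so only blue and yellow are confirmed from above. White's placing rests on the scene picture and green's on the scene and wrist pictures.
- **Disagreement:** the top and wrist cameras differed by about 6 mm on the tray centre when I picked its corners by eye. The tile colour masks in the top picture agreed with the wrist view to about 1 mm, so I used those.

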